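# Spread the heaped brass slugs over the soaking tray

## Task

The three brass slugs have been left heaped together in the shallow steel tray and must come to room temperature before gauging. Spread them into one even layer along the tray: one slug in each third of the tray's length, all standing on their flat ends on the tray floor, with at least 20 mm of clear space between any two.

Things in the scene. Friction and masses are not known exactly. Their poses are not given: they have to be found in the camera images.
- tray: Shallow rectangular sheet-steel tray fixed to the bench, 280 mm long (its y axis) by 190 mm wide (its x axis). Floor 3 mm thick; rim 5 mm thick, rising to 10 mm above the bench; inside 270 x 180 mm. Origin at the centre of its underside, on the bench; z up.
- slug_a_center (a point): First lower slug of the heap: plain solid brass cylinder, 40 mm diameter and 36 mm tall, 0.3 to 0.5 kg, standing on a flat end; the point is its centre, 18 mm above its underside, z along its axis. It stands on the tray floor, its centre 21 mm above the bench.
- slug_b_center (a point): Second lower slug of the heap: plain solid brass cylinder, 40 mm diameter and 36 mm tall, 0.3 to 0.5 kg, standing on a flat end; the point is its centre, 18 mm above its underside, z along its axis. It stands on the tray floor close beside the first (0 to 5 mm apart), roughly along the tray's length from it, up to 40 degrees askew.
- slug_c_center (a point): Upper slug of the heap: plain solid brass cylinder, 40 mm diameter and 36 mm tall, 0.3 to 0.5 kg, standing on a flat end; the point is its centre, 18 mm above its underside, z along its axis. It stands across the tops of the two lower ones, its centre 57 mm above the bench.
Mind the look-alikes: they are no part of the job. Leave any orange, purple or red look-alike of the part that bears slug_c_center alone.

How it is judged (in metres and radians):
At the end, for the whole second after the job is handed in: All three slugs stand at rest, within 10 degrees of upright, on the tray floor (height within 4 mm), one in each third of the tray's length (one centre beyond 45 mm from the middle towards each end, one within 45 mm of it), any two centres over 60 mm apart (z of slug_a_center in the frame of tray between 0.017 and 0.025 m and x of slug_a_center in the frame of tray between -0.09 and 0.09 m and y of slug_a_center in the frame of tray between -0.135 and 0.135 m and (angle between slug_a_center's own z axis and vertical below 0.17 rad or angle between slug_a_center's own z axis and vertical above 2.97 rad) and linear speed of each of slug_a, slug_b, slug_c below 0.02 m/s and z of slug_b_center in the frame of tray between 0.017 and 0.025 m and x of slug_b_center in the frame of tray between -0.09 and 0.09 m and y of slug_b_center in the frame of tray between -0.135 and 0.135 m and (angle between slug_b_center's own z axis and vertical below 0.17 rad or angle between slug_b_center's own z axis and vertical above 2.97 rad) and z of slug_c_center in the frame of tray between 0.017 and 0.025 m and x of slug_c_center in the frame of tray between -0.09 and 0.09 m and y of slug_c_center in the frame of tray between -0.135 and 0.135 m and (angle between slug_c_center's own z axis and vertical below 0.17 rad or angle between slug_c_center's own z axis and vertical above 2.97 rad) and horizontal distance between slug_a_center and slug_b_center above 0.06 m and horizontal distance between each of slug_b_center, slug_a_center and slug_c_center above 0.06 m and ((y of slug_a_center in the frame of tray below -0.045 m and y of slug_b_center in the frame of tray between -0.045 and 0.045 m and y of slug_c_center in the frame of tray above 0.045 m) or (y of slug_a_center in the frame of tray below -0.045 m and y of slug_c_center in the frame of tray between -0.045 and 0.045 m and y of slug_b_center in the frame of tray above 0.045 m) or (y of slug_b_center in the frame of tray below -0.045 m and y of slug_a_center in the frame of tray between -0.045 and 0.045 m and y of slug_c_center in the frame of tray above 0.045 m) or (y of slug_b_center in the frame of tray below -0.045 m and y of slug_c_center in the frame of tray between -0.045 and 0.045 m and y of slug_a_center in the frame of tray above 0.045 m) or (y of slug_c_center in the frame of tray below -0.045 m and y of slug_a_center in the frame of tray between -0.045 and 0.045 m and y of slug_b_center in the frame of tray above 0.045 m) or (y of slug_c_center in the frame of tray below -0.045 m and y of slug_b_center in the frame of tray between -0.045 and 0.045 m and y of slug_a_center in the frame of tray above 0.045 m))); the robot touches nothing.
It also fails if it takes over 54 s, if anything falls off the work surface, if the arm or the gripper's body presses on something with over 40 N, if the wrist force passes 120 N, or if a joint passes its speed limit or range.

## Robot

A 6-joint arm with a two-finger parallel gripper is mounted at the origin on the work surface. World frame = base frame: x ahead of the robot, y to its left, z up, the work surface at z = 0. Lengths are in mm, angles in rad, forces in N, time in s.
With the tool pointing down it reaches from about 300 to 875 mm from the base axis. Payload 6.4 kg.
Tool frame: the origin (TCP) lies midway between the tips of the shut fingers; the grasp point (between the pads) lies 19 mm behind it; z points along the fingers, y is the line along which they close (so a half turn about z gives the same grasp; the last joint's range is limited). The gripper opens to 85 mm and grips with 20 to 120 N. Pads are 22 mm wide; open, the fingers measure 114 mm over their backs; the gripper's body (76 mm by 85 mm) begins 54 mm behind the grasp point. The pads swing forward as they close: fully open they stand 13 mm farther back than shut.
Start: joints at [-1.474, 0.181, 1.607, -0, 1.354, -0.206], TCP at [171.478, -548.85, 231.288] pointing down, gripper open.
Joint ranges: [-2.99, 2.99], [-0.89, 2.07], [0.3, 2.58], [-1.14, 4.28], [0, 2.63], [-3.12, 3.12]. Speed limits (rad/s): [2.57, 2.57, 3.01, 3.14, 3.14, 3.14].

## Interface

Orientations are given as a rotation vector (axis times angle).
In Python, from plant import r, optics, hand_in gives the robot as it stands.
- The arm moves only by the tool send_rows, never from a script. Its argument "commands" is a list of rows, each a list of 7 numbers: the turn, a rotation vector about the tool's x, y, z normalised to -1 to 1, where 1 is 180 degrees, then the shift along the tool's x, y, z normalised to -1 to 1, where 1 is 0.04 m, then the opening, from 0 (shut) to 1 (fully open). A call has 1 to 12 rows; each row shifts and turns the commanded pose from where the row before left it, along the tool's axes as they then stand; what a row does not reach is not made up. A row lasts 1/12 s, in which the tool goes at most 41.7 mm and 7.16 degrees, less where a joint would pass 70% of its speed; a pose out of reach is approached as far as the arm can. A call with a number of a shift or a turn outside -1 to 1 is refused whole. A call with a gripper value outside its range is refused whole. The fingers move at their own pace and stop on an object; the grip force is fixed at half the most. Time passes only in rows, so rows that do not move let the fingers close. It gives the time, the measured TCP pose, the force, the opening and the grip force at its end, in the units of the state.
- r.get_obs(): the state, without advancing time (a new reading comes with each control period).
- optics.read_camera(name): name is "scene" or "top" or "wrist"; returns a dict with "pixels" (480x640x3 uint8, red, green, blue), "camera_matrix" (3x3 intrinsics, pixels), "extrinsics" (4x4, takes a point from world to camera coordinates); the wrist camera has in their place "mount" (4x4, takes a point from camera to tool coordinates, whose origin is the TCP and whose axes are the flange's). Camera axes: x right, y up, looking along -z (the intrinsics and any distortion apply to the point x, -y, -z); pixel columns grow to the right and rows downward; lengths in mm; the calibration is good to about 2 mm. The wrist camera is an equidistant fisheye: a pixel r from the principal point sees the ray r / f radians off the axis. A picture is of the moment at which its call begins: read the wrist's pose just before it. There is no depth.
- hand_in(): hands the job in; it is judged then, once.
The state is a dict: "time": time; "joints": joint angles; "dq": joint speeds; "joint_torque": joint torques, N m; "ee_pos": TCP position; "tool_rot": TCP orientation; "contact_force": force on the tool from outside, world axes, zero at the start; "ft_torque": the same for the moment, N m; "grip_width": finger opening in mm; "finger_force": force on a finger pad.
Only numpy, scipy, OpenCV 4.12 (cv2) and the standard library are available. Lean on these libraries where they do the work, as an engineer would, in place of code of your own. Each camera call takes 0.05 s, during which the arm holds its last target. There are 200 camera calls.

## Working session

There is one attempt and no reset: what is moved stays moved. The work goes in short steps, Python scripts to look and compute and a tool call to move; the robot and the scene stay as the last step left them, time stands still between calls to the robot, and variables do not carry over. Pictures are saved under pics/ and viewed, at most 10 in all, crops included, and the job is handed in when it is done.

Besides the shell and the picture viewer there is one more tool, called after "Request:" in YAML: its name, and indented under it one key for each argument. send_rows: Moves the arm, as the interface text tells. Its arguments: {"type":"object","properties":{"commands":{"type":"array"}},"required":["commands"]}

```bash
mkdir -p pics; python3 - <<'E'
from plant import r, optics
import cv2,numpy as np
o=r.get_obs();print(o['ee_pos'],o['tool_rot'],o['time'],o['grip_width'])
for n in ['scene','top']:
    c=optics.read_camera(n);cv2.imwrite(f'pics/{n}0.png',c['pixels'][:,:,::-1]);print(n,c['camera_matrix'].tolist(),np.round(c['extrinsics'],4).tolist(),[k for k in c])
E
```

```text
[ 171.42099783 -548.2512584   230.36387972] [-3.10388079e+00 -4.73515143e-01 -1.62032086e-04] 0.0 85.36917981274831
scene [[603.3490813886821, 0.0, 317.8538436918246], [0.0, 603.3490813886821, 236.58537587109737], [0.0, 0.0, 1.0]] [[-0.7802, 0.6252, -0.0209, 525.1045], [-0.4043, -0.4785, 0.7795, 220.0693], [0.4774, 0.6166, 0.626, -1271.9561], [0.0, 0.0, 0.0, 1.0]] ['pixels', 'camera_matrix', 'extrinsics']
top [[499.51457162462776, 0.0, 310.4011512826082], [0.0, 499.51457162462776, 240.2996456503005], [0.0, 0.0, 1.0]] [[0.0039, -0.9998, 0.0217, 8.8818], [0.994, 0.0062, 0.1088, -711.7202], [-0.109, 0.0211, 0.9938, -655.6784], [0.0, 0.0, 0.0, 1.0]] ['pixels', 'camera_matrix', 'extrinsics']
```

View pics/scene0.png

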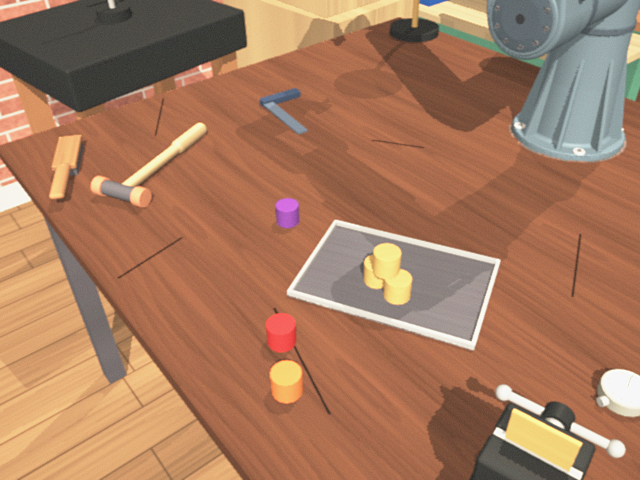

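View pics/top0.png

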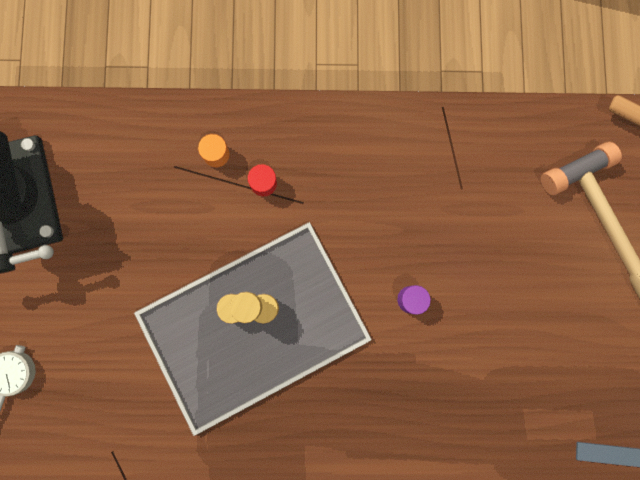

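The scene view shows the tray with the yellow heap at about (388,275). In the top view the heap is at (231..265, 308). The candidates in the top view are yellow heap (246,307), orange (213,150), red (262,180) and purple (415,300). Only the yellow brass heap standing in the tray fits, so I'll confirm it in an enlarged crop.

```bash
python3 - <<'E'
import cv2,numpy as np
a=cv2.imread('pics/top0.png')[270:340,200:300];b=cv2.imread('pics/scene0.png')[235:315,345:430]
cv2.imwrite('pics/crop.png',np.hstack([cv2.resize(x,(400,320),interpolation=cv2.INTER_CUBIC) if 0 else cv2.resize(x,None,fx=k,fy=k,interpolation=cv2.INTER_CUBIC)[:480] for x,k in((a,4.5),(b,4))] ) if 0 else cv2.resize(a,None,fx=8,fy=8,interpolation=cv2.INTER_CUBIC))
E
```

```text
(no output)
```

View pics/crop.png

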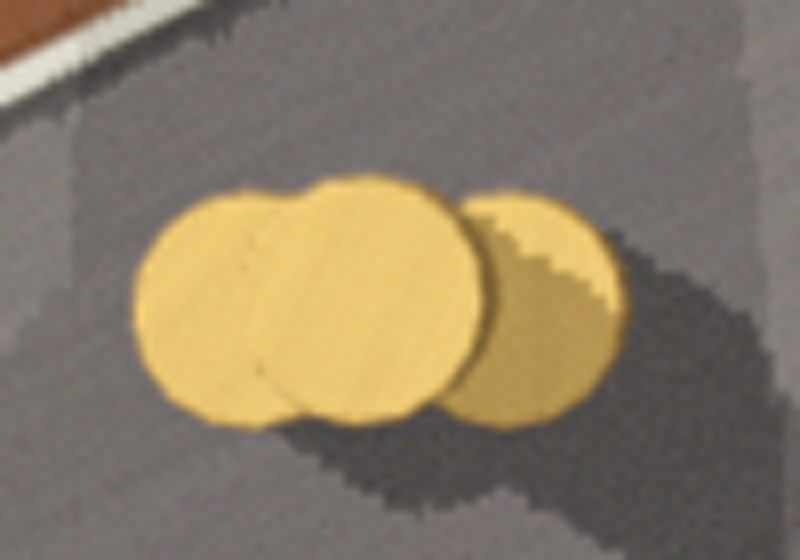

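The crop shows the three brass slugs: upper c's top centre at crop (366,300), and the lower ones at (250,308) and (505,311). None of them is orange, red or purple.

```bash
cat > h.py <<'E'
import numpy as np
from plant import r, optics
def ray(c,u,v,z):
    K,E=np.array(c['camera_matrix']),np.array(c['extrinsics']);R,t=E[:3,:3],E[:3,3]
    d=np.linalg.inv(K)@[u,v,1];d=R.T@(d*[1,-1,-1]);o=-R.T@t
    return (o+d*(z-o[2])/d[2])[:2]
E
python3 - <<'E'
from h import *
c=optics.read_camera('top')
s={'L':(231.25,308.5,39),'C':(245.75,307.5,75),'R':(263.1,308.8,39)}
P={k:ray(c,*v) for k,v in s.items()}
T=np.array([ray(c,u,v,10) for u,v in((309,224),(371,340),(195,434),(136,315))]);print(T.round(1),T.mean(0).round(1))
print([np.linalg.norm(T[i]-T[i-1]).round(1) for i in range(4)])
y=T[0]+T[1]-T[2]-T[3];y/=np.linalg.norm(y);x=np.array([y[1],-y[0]]);print('yaxis',y,np.degrees(np.arctan2(y[1],y[0])))
for k,p in P.items():print(k,p.round(1),'tray xy',((p-T.mean(0))@np.c_[x,y]).round(1))
print(np.linalg.norm(P['L']-P['R']))
for n,p in (('or',(213,150)),('red',(262,180)),('pur',(415,300))):print(n,ray(c,*p,36).round())
m=T.mean(0)
for yy in(-90,-45,0,45,90):print(yy,(m+yy*y).round(1))
E
```

```text
[[738.6  14. ]
 [572.9 -74.8]
 [444.4 170.4]
 [607.  258.2]] [590.7  92. ]
[np.float64(277.4), np.float64(188.1), np.float64(276.8), np.float64(184.7)]
yaxis [ 0.46928518 -0.88304667] -62.012094105535404
L [617.3 120.2] tray xy [-36.7 -12.4]
C [619.7  96.6] tray xy [-27.7   9.4]
R [617.1  76.8] tray xy [-16.1  25.8]
43.39094673779303
or [840. 151.]
red [797.  81.]
pur [ 630. -133.]
-90 [548.5 171.4]
-45 [569.6 131.7]
0 [590.7  92. ]
45 [611.8  52.2]
90 [633.   12.5]
```

The lower slugs measure 43.4 mm apart (expected 40–45) and the tray 277x187 mm, which is consistent. Slug L is already in the middle third, so the plan is to move C to tray y≈-90 and R to y≈+85. The fingers close along world x. First I turn the tool by -72.7° about its own z.

Request:
send_rows:
  commands:
    - [0,0,-0.0367,0,0,0,1]
    - [0,0,-0.0367,0,0,0,1]
    - [0,0,-0.0367,0,0,0,1]
    - [0,0,-0.0367,0,0,0,1]
    - [0,0,-0.0367,0,0,0,1]
    - [0,0,-0.0367,0,0,0,1]
    - [0,0,-0.0367,0,0,0,1]
    - [0,0,-0.0367,0,0,0,1]
    - [0,0,-0.0367,0,0,0,1]
    - [0,0,-0.0367,0,0,0,1]
    - [0,0,-0.0367,0,0,0,1]
    - [0,0,0,0,0,0,1]

```text
time: 1.15
ee_pos: [171.5, -548.6, 230.9]
tool_rot: [-2.216, -2.226, -0.001]
contact_force: [-0.1, 0.4, -0.5]
grip_width: 85.0
finger_force: 0.0
```

Request:
send_rows:
  commands:
    - [0,0,0,0.672,0.467,0,1]
    - [0,0,0,0.672,0.467,0,1]
    - [0,0,0,0.672,0.467,0,1]
    - [0,0,0,0.672,0.467,0,1]
    - [0,0,0,0.672,0.467,0,1]
    - [0,0,0,0.672,0.467,0,1]
    - [0,0,0,0.672,0.467,0,1]
    - [0,0,0,0.672,0.467,0,1]
    - [0,0,0,0.672,0.467,0,1]
    - [0,0,0,0.672,0.467,0,1]
    - [0,0,0,0.672,0.467,0,1]
    - [0,0,0,0.672,0.467,0,1]

```text
time: 2.15
ee_pos: [396.1, -224.7, 231.3]
tool_rot: [2.226, 2.217, 0.0]
contact_force: [0.6, -1.4, 0.4]
grip_width: 85.6
finger_force: 0.0
```

Request:
send_rows:
  commands:
    - [0,0,0,0.672,0.467,0,1]
    - [0,0,0,0.672,0.467,0,1]
    - [0,0,0,0.672,0.467,0,1]
    - [0,0,0,0.672,0.467,0,1]
    - [0,0,0,0.672,0.467,0,1]
    - [0,0,0,0.672,0.467,0,1]
    - [0,0,0,0.672,0.467,0,1]
    - [0,0,0,0.672,0.467,0,1]
    - [0,0,0,0.672,0.467,0,1]
    - [0,0,0,0.672,0.467,0,1]
    - [0,0,0,0.672,0.467,0,1]
    - [0,0,0,0,0,0,1]

```text
time: 3.15
ee_pos: [602.9, 74.0, 230.8]
tool_rot: [-2.221, -2.221, -0.003]
contact_force: [-0.5, -0.1, -0.3]
grip_width: 85.4
finger_force: 0.0
```

Request:
send_rows:
  commands:
    - [0,0,0,0.565,0.42,0,1]
    - [0,0,0,0,0,0.6,1]
    - [0,0,0,0,0,0.6,1]
    - [0,0,0,0,0,0.6,1]
    - [0,0,0,0,0,0.6,1]
    - [0,0,0,0,0,0,1]

```text
time: 3.65
ee_pos: [613.7, 91.9, 129.4]
tool_rot: [-2.22, -2.213, 0.011]
contact_force: [-0.3, 0.8, -1.0]
grip_width: 85.3
finger_force: 0.0
```

```bash
python3 - <<'E'
from h import *
import cv2
o=r.get_obs();print(o['ee_pos'],o['tool_rot'])
c=optics.read_camera('wrist');cv2.imwrite('pics/w1.png',c['pixels'][:,:,::-1]);print({k:np.round(c[k],4).tolist() for k in c if k!='pixels'})
E
```

```text
[613.71493702  91.91838716 129.39940057] [-2.21961172 -2.21302812  0.0108114 ]
{'camera_matrix': [[371.6483, 0.0, 326.3587], [0.0, 371.6483, 230.9647], [0.0, 0.0, 1.0]], 'mount': [[-0.0007, 0.9552, 0.2959, 75.3532], [1.0, 0.0009, -0.0005, -0.2684], [-0.0007, 0.2959, -0.9552, -142.2741], [0.0, 0.0, 0.0, 1.0]]}
```

View pics/w1.png

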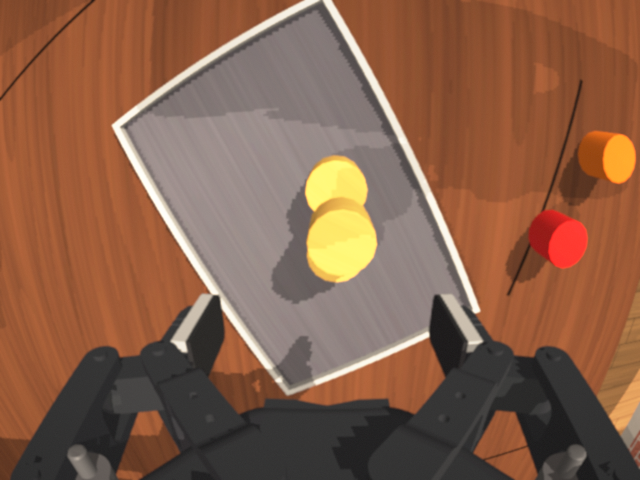

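The wrist view shows C's top face at about (341,244) and L's at (336,187), with R hidden under C. The tray rim is clear of the open fingers.

```bash
cat >> h.py <<'E'
from scipy.spatial.transform import Rotation as Ro
def wray(c,o,u,v,z):
    K=np.array(c['camera_matrix']);M=np.array(c['mount'])
    p=np.array([(u-K[0,2]),(v-K[1,2])])/K[0,0];t=np.hypot(*p)
    d=np.array([p[0]/t*np.sin(t),-p[1]/t*np.sin(t),-np.cos(t)])
    R=Ro.from_rotvec(o['tool_rot']).as_matrix();d=R@M[:3,:3]@d;q=R@M[:3,3]+o['ee_pos']
    return (q+d*(z-q[2])/d[2])[:2]
E
python3 - <<'E'
from h import *
o=r.get_obs();c=optics.read_camera('wrist')
print(o['ee_pos'],o['tool_rot'],o['time'])
print(wray(c,o,341,245,75),wray(c,o,336,187,39))
import cv2
h=cv2.cvtColor(c['pixels'],cv2.COLOR_RGB2HSV)
for e in((308,243),(376,243),(341,214),(341,278)):print(e,wray(c,o,*e,75).round(1))
E
```

```text
[615.18474257  91.89776527 132.19770164] [-2.22069708 -2.21515928  0.00732476] 3.7
[622.96320757  97.10933901] [620.69660852 123.91235479]
(308, 243) [604.2  98.3]
(376, 243) [643.   98.3]
(341, 214) [622.8 115.3]
(341, 278) [623.2  76.5]
```

Request:
send_rows:
  commands:
    - [0,0,0,0.125,0.16,0,1]
    - [0,0,0,0,0,0.46,1]
    - [0,0,0,0,0,0.46,1]
    - [0,0,0,0,0,0.46,1]
    - [0,0,0,0,0,0.46,1]
    - [0,0,0,0,0,0.46,1]
    - [0,0,0,0,0,0,1]

```text
time: 4.33
ee_pos: [623.3, 97.3, 41.6]
tool_rot: [-2.221, -2.219, 0.003]
contact_force: [-1.2, 0.0, -0.9]
grip_width: 85.2
finger_force: 0.0
```

Request:
send_rows:
  commands:
    - [0,0,0,0,-0.03,0,0.55]
    - [0,0,0,0,0,0,0.5]
    - [0,0,0,0,0,0,0.4]
    - [0,0,0,0,0,0,0]
    - [0,0,0,0,0,0,0]
    - [0,0,0,0,0,0,0]
    - [0,0,0,0,0,0,0]
    - [0,0,0,0,0,0,0]
    - [0,0,0,0,0,0,0]
    - [0,0,0,0,0,0,0]

```text
time: 5.17
ee_pos: [623.8, 97.2, 45.6]
tool_rot: [2.22, 2.221, 0.002]
contact_force: [-4.4, -0.4, 7.0]
grip_width: 38.8
finger_force: 59.6
```

The grip holds at 59.6 N and 38.8 mm, so I lift.

Request:
send_rows:
  commands:
    - [0,0,0,0,0,-0.1,0]
    - [0,0,0,0,0,-0.3,0]
    - [0,0,0,0,0,-0.4,0]
    - [0,0,0,0,0,-0.4,0]
    - [0,0,0,0,0,-0.4,0]
    - [0,0,0,0,0,0,0]
    - [0,0,0,0,0,0,0]

```text
time: 5.75
ee_pos: [623.8, 97.1, 108.6]
tool_rot: [2.22, 2.22, 0.003]
contact_force: [0.3, 0.4, -5.4]
grip_width: 38.5
finger_force: 61.0
```

```bash
python3 - <<'E'
from h import *
import cv2
o=r.get_obs();print(o['ee_pos'],o['tool_rot'],o['contact_force'],o['grip_width'])
c=optics.read_camera('wrist')['pixels'][:,:,::-1][100:460,160:480]
s=optics.read_camera('scene')['pixels'][:,:,::-1][150:360,260:510]
cv2.imwrite('pics/w2.png',np.hstack([c,cv2.resize(s,(429,360))]))
E
```

```text
[623.7950745   97.0677404  108.62231149] [2.21988275 2.22023688 0.00290836] [ 0.33624739  0.43822508 -5.4177843 ] 38.53687060450833
```

View pics/w2.png

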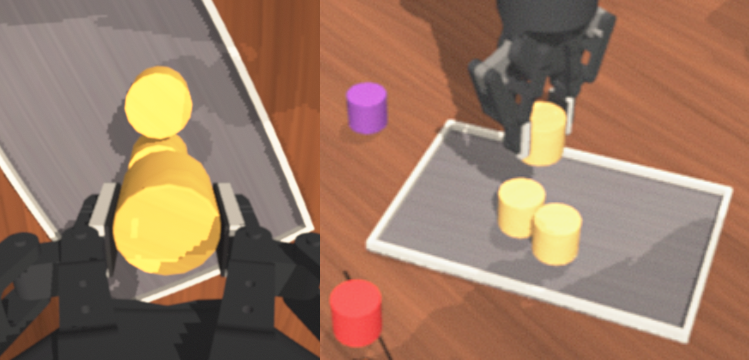

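C is held upright and both lower slugs still stand. I carry C to (548.5, 171.4).

Request:
send_rows:
  commands:
    - [0,0,0,0.3,-0.3,0,0]
    - [0,0,0,0.5,-0.5,0,0]
    - [0,0,0,0.5,-0.5,0,0]
    - [0,0,0,0.4,-0.4,0,0]
    - [0,0,0,0.16,-0.18,0,0]
    - [0,0,0,0,0,0.5,0]
    - [0,0,0,0,0,0.5,0]
    - [0,0,0,0,0,0.5,0]
    - [0,0,0,0,0,0.4,0]
    - [0,0,0,0,0,0.2,0]
    - [0,0,0,0,0,0,0]

```text
time: 6.77
ee_pos: [545.5, 171.0, 20.4]
tool_rot: [-2.219, -2.219, 0.007]
contact_force: [-0.2, 0.2, -4.0]
grip_width: 38.4
finger_force: 61.4
```

Request:
send_rows:
  commands:
    - [0,0,0,0,0,0.1,0]
    - [0,0,0,0,0,0.05,0]
    - [0,0,0,0,0,0.05,0]
    - [0,0,0,0,0,0,0]

```text
time: 7.1
ee_pos: [548.2, 171.5, 15.7]
tool_rot: [2.221, 2.221, 0.001]
contact_force: [-0.2, -0.3, -5.3]
grip_width: 38.5
finger_force: 61.4
```

Request:
send_rows:
  commands:
    - [0,0,0,0,0,0.04,0]
    - [0,0,0,0,0,0.04,0]
    - [0,0,0,0,0,0,0]

```text
time: 7.35
ee_pos: [547.7, 171.5, 12.1]
tool_rot: [2.221, 2.222, 0.0]
contact_force: [-1.3, 0.3, -5.3]
grip_width: 38.4
finger_force: 61.4
```

Request:
send_rows:
  commands:
    - [0,0,0,0,0,0.04,0]
    - [0,0,0,0,0,0.03,0]
    - [0,0,0,0,0,0,0]

```text
time: 7.6
ee_pos: [547.9, 171.5, 9.7]
tool_rot: [2.221, 2.222, 0.0]
contact_force: [-1.9, -1.0, 0.2]
grip_width: 38.4
finger_force: 61.6
```

Floor contact: the load went from -5.3 to 0.2 N at the expected height of 9.7. I release and rise.

Request:
send_rows:
  commands:
    - [0,0,0,0,0,0.01,0.6]
    - [0,0,0,0,0,0,0.8]
    - [0,0,0,0,0,0,1]
    - [0,0,0,0,0,0,1]
    - [0,0,0,0,0,0,1]
    - [0,0,0,0,0,0,1]
    - [0,0,0,0,0,-0.3,1]
    - [0,0,0,0,0,-0.5,1]
    - [0,0,0,0,0,-0.7,1]
    - [0,0,0,0,0,-0.8,1]
    - [0,0,0,0,0,-0.7,1]
    - [0,0,0,0,0,0,1]

```text
time: 8.6
ee_pos: [552.0, 172.1, 136.6]
tool_rot: [2.216, 2.217, 0.014]
contact_force: [1.8, 0.3, 0.4]
grip_width: 85.7
finger_force: 0.0
```

```bash
python3 - <<'E'
from h import *
import cv2
o=r.get_obs();print(o['ee_pos'],o['tool_rot'],o['grip_width'])
c=optics.read_camera('wrist');cv2.imwrite('pics/w3.png',c['pixels'][:,:,::-1])
E
```

```text
[552.04282342 172.06855872 136.56282961] [2.21564202 2.21678895 0.01410088] 85.66427860763845
```

View pics/w3.png

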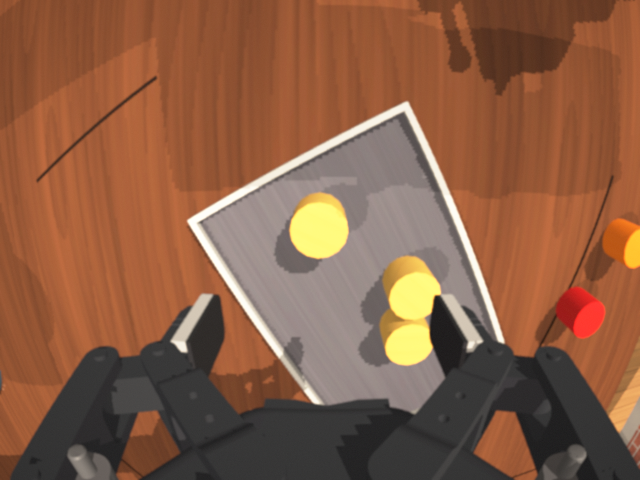

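C stands alone, its top at (320,229). L's top is at (412,290) and R's at (407,341), both standing. Next I move above R at (618, 77).

Request:
send_rows:
  commands:
    - [0,0,0,-0.3,0.2,0,1]
    - [0,0,0,-0.6,0.42,0,1]
    - [0,0,0,-0.6,0.42,0,1]
    - [0,0,0,-0.6,0.42,0,1]
    - [0,0,0,-0.28,0.2,0,1]
    - [0,0,0,0,0,0,1]
    - [0,0,0,0,0,0,1]

```text
time: 9.23
ee_pos: [613.5, 75.6, 127.5]
tool_rot: [-2.222, -2.218, 0.002]
contact_force: [-0.7, 0.3, -0.6]
grip_width: 85.4
finger_force: 0.0
```

```bash
python3 - <<'E'
from h import *
import cv2
o=r.get_obs();print(o['ee_pos'],o['tool_rot'],o['grip_width'])
c=optics.read_camera('wrist');im=c['pixels'][:,:,::-1]
cv2.imwrite('pics/w4.png',cv2.resize(im[100:330,200:480],None,fx=2.5,fy=2.5))
E
```

```text
[613.47984709  75.55303359 127.53488609] [-2.22167241 -2.21799471  0.00230957] 85.3741263039995
```

View pics/w4.png

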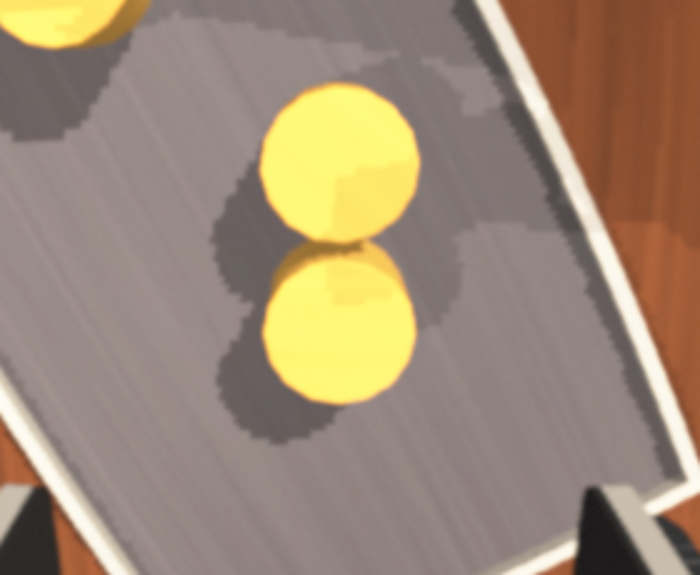

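In the crop, L's top is at (340,163) and R's at (340,328), i.e. full-image pixels (336,165) and (336,231).

```bash
python3 - <<'E'
from h import *
o=dict(r.get_obs());c=optics.read_camera('wrist')
o['ee_pos']=np.array([613.5,75.6,127.5]);o['tool_rot']=np.array([-2.2217,-2.218,.0023])
for p in((336,231.2),(336,165.2)):print(wray(c,o,*p,39).round(1))
print(r.get_obs()['ee_pos'])
E
```

```text
[619.4  79.4]
[619.2 122.4]
[612.99617546  77.03916757 127.928359  ]
```

Request:
send_rows:
  commands:
    - [0,0,0,0.05,0.15,0,1]
    - [0,0,0,0,0,0.5,1]
    - [0,0,0,0,0,0.6,1]
    - [0,0,0,0,0,0.6,1]
    - [0,0,0,0,0,0.5,1]
    - [0,0,0,0,0,0.4,1]
    - [0,0,0,0,0,0.2,1]
    - [0,0,0,0,0,0,1]

```text
time: 10.0
ee_pos: [618.3, 79.4, 14.7]
tool_rot: [-2.218, -2.221, 0.004]
contact_force: [-0.5, 0.4, -1.0]
grip_width: 85.8
finger_force: 0.0
```

Request:
send_rows:
  commands:
    - [0,0,0,0,0,0,0.5]
    - [0,0,0,0,0,0,0.4]
    - [0,0,0,0,0,0,0]
    - [0,0,0,0,0,0,0]
    - [0,0,0,0,0,0,0]
    - [0,0,0,0,0,0,0]
    - [0,0,0,0,0,0,0]
    - [0,0,0,0,0,0,0]
    - [0,0,0,0,0,0,0]

```text
time: 10.75
ee_pos: [621.1, 78.4, 18.6]
tool_rot: [2.22, 2.221, 0.002]
contact_force: [-1.5, 0.4, 5.7]
grip_width: 38.0
finger_force: 60.7
```

Request:
send_rows:
  commands:
    - [0,0,0,0,0,-0.15,0]
    - [0,0,0,0,0,-0.4,0]
    - [0,0,0,0,0,-0.3,0]
    - [0,0,0,-0.3,0.05,0,0]
    - [0,0,0,-0.45,0.08,0,0]
    - [0,0,0,-0.45,0.07,0,0]
    - [0,0,0,-0.3,0.05,0,0]
    - [0,0,0,-0.05,0,0,0]
    - [0,0,0,0,0,0.3,0]
    - [0,0,0,0,0,0.3,0]
    - [0,0,0,0,0,0.1,0]
    - [0,0,0,0,0,0,0]

```text
time: 11.75
ee_pos: [627.7, 17.5, 19.8]
tool_rot: [-2.217, -2.22, 0.005]
contact_force: [-1.1, 0.1, -4.0]
grip_width: 38.2
finger_force: 60.9
```

Request:
send_rows:
  commands:
    - [0,0,0,0,0,0.03,0]
    - [0,0,0,0,0,0,0]

```text
time: 11.92
ee_pos: [630.1, 16.9, 21.4]
tool_rot: [-2.22, -2.222, 0.0]
contact_force: [0.1, 0.9, -3.4]
grip_width: 38.0
finger_force: 60.9
```

Request:
send_rows:
  commands:
    - [0,0,0,0,0,0.03,0]
    - [0,0,0,0,0,0,0]

```text
time: 12.08
ee_pos: [630.5, 16.5, 20.8]
tool_rot: [2.22, 2.222, 0.001]
contact_force: [0.1, 0.2, -3.8]
grip_width: 38.2
finger_force: 60.9
```

Still about 2 mm in the air (contact is expected near 18.6).

Request:
send_rows:
  commands:
    - [0,0,0,0,0,0.04,0]
    - [0,0,0,0,0,0,0]

```text
time: 12.25
ee_pos: [630.2, 16.3, 19.0]
tool_rot: [2.221, 2.222, 0.0]
contact_force: [-0.1, 0.2, -4.0]
grip_width: 38.1
finger_force: 60.9
```

Request:
send_rows:
  commands:
    - [0,0,0,0,0,0.02,0]
    - [0,0,0,0,0,0,0]

```text
time: 12.42
ee_pos: [630.3, 16.3, 18.7]
tool_rot: [2.221, 2.222, 0.0]
contact_force: [-2.4, 0.8, 0.6]
grip_width: 38.2
finger_force: 61.5
```

Contact, so I release and rise.

Request:
send_rows:
  commands:
    - [0,0,0,0,0,0.01,0.6]
    - [0,0,0,0,0,0,0.8]
    - [0,0,0,0,0,0,1]
    - [0,0,0,0,0,0,1]
    - [0,0,0,0,0,0,1]
    - [0,0,0,0,0,0,1]
    - [0,0,0,0,0,-0.4,1]
    - [0,0,0,0,0,-0.7,1]
    - [0,0,0,0,0,-0.9,1]
    - [0,0,0,0,0,-0.9,1]
    - [0,0,0,0,0,-0.9,1]
    - [0,0,0,0,0,-0.9,1]

```text
time: 13.42
ee_pos: [629.9, 16.4, 207.4]
tool_rot: [-2.221, -2.222, -0.0]
contact_force: [1.2, -0.3, -0.2]
grip_width: 85.8
finger_force: 0.0
```

Request:
send_rows:
  commands:
    - [0,0,0,-0.8,-0.4,0,1]
    - [0,0,0,-0.8,-0.4,0,1]
    - [0,0,0,-0.8,-0.4,0,1]
    - [0,0,0,-0.8,-0.4,0,1]
    - [0,0,0,-0.8,-0.4,0,1]
    - [0,0,0,-0.8,-0.4,0,1]
    - [0,0,0,-0.8,-0.4,0,1]
    - [0,0,0,-0.8,-0.4,0,1]
    - [0,0,0,0,0,0,1]
    - [0,0,0,0,0,0,1]

```text
time: 14.25
ee_pos: [501.5, -241.5, 205.8]
tool_rot: [2.225, 2.217, 0.0]
contact_force: [0.6, 0.5, -0.3]
grip_width: 85.3
finger_force: 0.0
```

```bash
python3 - <<'E'
from h import *
import cv2
c=optics.read_camera('top');cv2.imwrite('pics/t2.png',cv2.resize(c['pixels'][200:450,110:390,::-1],None,fx=2.4,fy=2.4))
print(r.get_obs()['ee_pos'])
E
```

```text
[ 502.01359334 -240.12919278  205.72051905]
```

View pics/t2.png

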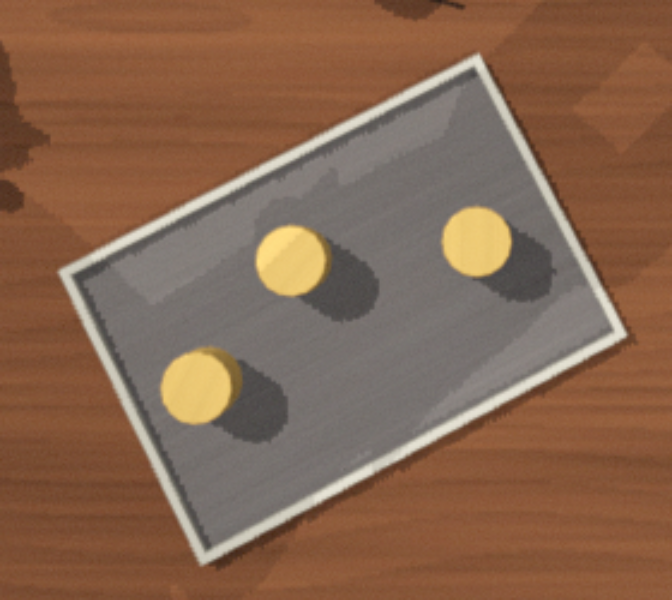

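All three slugs stand apart, with top faces at crop (197,387), (291,261) and (477,241).

```bash
python3 - <<'E'
from h import *
c=optics.read_camera('top')
P=[ray(c,110+u/2.4,200+v/2.4,39) for u,v in((197,387),(291,261),(477,241))]
m=np.array([590.7,92]);y=np.array([.4693,-.883]);x=np.array([.883,.4693])
for p in P:print(p.round(1),((p-m)@x).round(1),((p-m)@y).round(1))
print(np.linalg.norm(P[0]-P[1]),np.linalg.norm(P[1]-P[2]))
E
```

```text
[546.7 171.3] -1.6 -90.6
[617.  120.2] 36.4 -12.5
[628.7  14.4] -2.9 86.3
86.88563125922018 106.36306329763327
```

Tray y is -91, -13 and +86 mm, and the smallest spacing is 87 mm. Every requirement is met with margin.

```bash
python3 -c "
from plant import hand_in
print(hand_in())"
```

```text
the job is handed in; nothing more can be done
None
```

The job is handed in: the last top view showed all three slugs standing on the tray floor at tray y ≈ -91, -13 and +86 mm, with closest centres 87 mm apart (47 mm clear), though the hand-in returned no verdict.

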